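Find the socket that fits the pressure cell's nut and nip the nut up

TASK

The nut on top of the pressure cell that stands in the grey bench holder has to be nipped up, but nobody noted its size: try the sockets from the tray on it, best from the smallest up (blue, yellow, red), since one too large also drops over but only spins round it, and stand each socket that will not go on back upright in a free well of the tray. When one drops right down over the nut onto the washer, turn the nut with it about an eighth of a turn clockwise and finish there, still gripping that socket with it fully down on the nut, the other two sockets standing in the tray. Leave the small beaker, the conical flask, the forceps and the timer where they are.

Things in the scene. Friction and masses are not known exactly. Their poses are not given: they have to be found in the camera images.
- tray: grey socket tray, fixed, 78 x 218 mm, top 18 mm above the worktop; origin under its centre, y along its row of three round wells (46 mm wide, 13 mm deep, 66 mm apart)
- holder_ring (a point): centre of the top of the holder's round grey ring (72 mm across, top 36 mm above the worktop, on a fixed 110 mm square base). The cell to work on stands in this ring, on the same axis; the other two cells are spares standing on the worktop behind and are not to be handled
- well_1 (a point): centre of the floor of one of the tray's three equal wells, 5 mm above the worktop; a socket standing in a well has its foot at this height. Any socket may stand in any well
- well_2 (a point): centre of the floor of one of the tray's three equal wells, 5 mm above the worktop; a socket standing in a well has its foot at this height. Any socket may stand in any well
- well_3 (a point): centre of the floor of one of the tray's three equal wells, 5 mm above the worktop; a socket standing in a well has its foot at this height. Any socket may stand in any well
- blue_socket: blue-sleeved chrome socket, hex bore 21.3 mm across flats (smallest); origin at the centre of its foot, z up, x square to a flat. 78 mm tall: round body, 40 mm outside, up to 40 mm above the foot, bore 26 mm deep; then a dark hex shank, 24 mm across flats, 42 to 78 mm above the foot. Shank and bore flats are parallel. Fits a 20 mm nut (flats turned within 5 degrees) down to the washer; stops 14 mm higher on a larger one
- yellow_socket: yellow-sleeved chrome socket, hex bore 25.4 mm across flats (middle); origin at the centre of its foot, z up, x square to a flat. 78 mm tall: round body, 40 mm outside, up to 40 mm above the foot, bore 26 mm deep; then a dark hex shank, 24 mm across flats, 42 to 78 mm above the foot. Shank and bore flats are parallel. Fits a 24 mm nut (flats turned within 5 degrees); stops 14 mm high on 28 mm, spins loose on 20 mm
- red_socket: red-sleeved chrome socket, hex bore 29.5 mm across flats (largest); origin at the centre of its foot, z up, x square to a flat. 78 mm tall: round body, 40 mm outside, up to 40 mm above the foot, bore 26 mm deep; then a dark hex shank, 24 mm across flats, 42 to 78 mm above the foot. Shank and bore flats are parallel. Fits a 28 mm nut (flats turned within 5 degrees); spins loose on the smaller nuts
- blue_socket_shank (a point): centre of the hexagonal shank of the blue socket, the place to grip it (on two opposite flats): on its axis, 60 mm above its foot; x square to a flat
- yellow_socket_shank (a point): centre of the hexagonal shank of the yellow socket, the place to grip it (on two opposite flats): on its axis, 60 mm above its foot; x square to a flat
- red_socket_shank (a point): centre of the hexagonal shank of the red socket, the place to grip it (on two opposite flats): on its axis, 60 mm above its foot; x square to a flat
- nut_a (a point): centre of the underside of the hex nut on one of three fixed steel pressure cells (60 mm across), 80 mm above the worktop, on a washer 37 mm across; z up, x square to a flat, turns with the nut. One cell's nut is 20, one 24, one 28 mm across flats: which is which is not known. Nut 14.5 mm high, top edge chamfered; a 12 mm stud end stands 5 mm above it
- nut_b (a point): centre of the underside of the hex nut on one of three fixed steel pressure cells (60 mm across), 80 mm above the worktop, on a washer 37 mm across; z up, x square to a flat, turns with the nut. One cell's nut is 20, one 24, one 28 mm across flats: which is which is not known. Nut 14.5 mm high, top edge chamfered; a 12 mm stud end stands 5 mm above it
- nut_c (a point): centre of the underside of the hex nut on one of three fixed steel pressure cells (60 mm across), 80 mm above the worktop, on a washer 37 mm across; z up, x square to a flat, turns with the nut. One cell's nut is 20, one 24, one 28 mm across flats: which is which is not known. Nut 14.5 mm high, top edge chamfered; a 12 mm stud end stands 5 mm above it
- gland_a (a joint): turn of nut_a, rad: 0 at the start, grows clockwise seen from above (tightening), stiff with about 0.2 N m of friction, stays where it is left, stops at 1.5
- gland_b (a joint): turn of nut_b, rad: 0 at the start, grows clockwise seen from above (tightening), stiff with about 0.2 N m of friction, stays where it is left, stops at 1.5
- gland_c (a joint): turn of nut_c, rad: 0 at the start, grows clockwise seen from above (tightening), stiff with about 0.2 N m of friction, stays where it is left, stops at 1.5
- beaker_100: bystander: small glass beaker with pink contents, 57 mm across, 70 mm high; origin under its centre
- flask_100: bystander: conical glass flask, 64 mm across, 105 mm high; origin under its centre
- forceps: bystander: steel forceps lying flat, 126 mm long, 8 mm high; origin under the middle
- cook_timer: bystander: white timer standing upright, 62 mm wide and high, 20 mm thick; origin under its centre
Mind the look-alikes: they are no part of the job. Leave any purple look-alike of the part that bears nut_b alone.

How it is judged:
By the outcome, as a careful person would: the job done as asked, in the order asked, and still so for the second after the job is handed in, while the arm keeps its last pose, push and grip.
It also fails if it takes over 72 s, if anything falls off the work surface, if the arm or the gripper's body presses on something with over 40 N, if the wrist force passes 120 N, or if a joint passes its speed limit or range.

ROBOT

A 7-joint arm with a two-finger parallel gripper is mounted at the origin on a cart in front of the work surface, level with it; the furniture and walls round the work are solid. World frame = base frame: x ahead of the robot, y to its left, z up, the work surface at z = 0. Lengths are in mm, angles in rad, forces in N, time in s.
With the tool pointing down it reaches from about 400 to 875 mm from the base axis. Payload 4.4 kg.
Tool frame: the origin (TCP) lies at the very end of the fingers, on their centre line; the grasp point (between the pads) lies 19 mm behind it; z points along the fingers, y is the line along which they close (so a half turn about z gives the same grasp; the last joint's range is limited). The gripper opens to 85 mm and grips with 20 to 120 N. Pads are 22 mm wide; open, the fingers measure 114 mm over their backs; the gripper's body (76 mm by 85 mm) begins 54 mm behind the grasp point. The pads swing forward as they close: fully open they stand 13 mm farther back than shut.
Start: joints at [-0.066, 0.628, 0.038, 1.517, -0.027, 0.996, -0.02], TCP at [650.014, 0.027, 231.313] pointing down, gripper open.
Joint ranges: [-3.06, 3.06], [-0.37, 2.12], [-1.25, 1.32], [0.18, 2.47], [-1.1, 4.24], [0.23, 1.98], [-2.94, 2.94]. Speed limits (rad/s): [2.57, 2.57, 3.14, 3.14, 3.14, 3.14, 3.14].

INTERFACE

Orientations are given as [roll, pitch, yaw] about the fixed x, y, z axes, in that order (R = Rz(yaw) Ry(pitch) Rx(roll)).
In Python, from cell import read_state, get_image, camera_info, finish_job gives the robot as it stands.
- The arm moves only by the tool play_rows, never from a script. Its argument "deltas" is one flat list of numbers, 7 for each row, row after row: the shift along the tool's x, y, z in mm, then the turn, a rotation vector about the tool's x, y, z in rad, then the opening, from 0 (shut) to 1 (fully open). In form: [dx, dy, dz, ax, ay, az, grip, dx, dy, dz, ax, ay, az, grip, ...]. A call has 1 to 10 rows; each row is the pose to reach, as a shift and turn from the pose commanded when the call began, along the tool's axes at that moment; what a row does not reach only later rows make up. A row lasts 1/8 s, in which the tool goes at most 62.5 mm and 10.7 degrees, less where a joint would pass 70% of its speed; a pose out of reach is approached as far as the arm can. A call with a gripper value outside its range is refused whole. The fingers move at their own pace and stop on an object; the grip force is fixed at half the most. Time passes only in rows, so rows that repeat a pose let the fingers close. It gives the time, the measured TCP pose, the force, the opening and the grip force at its end, in the units of the state.
- read_state(): the state, without advancing time (a new reading comes with each control period).
- get_image(name): name is "scene" or "side" or "wrist"; returns the picture (420x560x3 uint8, red, green, blue); there is no depth.
- camera_info(name): a dict with "fx", "fy", "cx", "cy" (pixels), "distortion" ([k1, k2, p1, p2, k3] as OpenCV has them; the pictures are not rectified), "T" (4x4, takes a point from camera to world coordinates). Camera axes: x right, y down, z forward; pixel columns grow to the right and rows downward; lengths in mm; the calibration is good to about 2 mm. A picture is of the moment at which its call begins: read the wrist's pose just before it. camera_info takes no time and is no camera call; for the wrist camera it gives the pose at the moment of the call.
- finish_job(): hands the job in; it is judged then, once.
The state is a dict: "clock": time; "qpos": joint angles; "qd": joint speeds; "tau": joint torques, N m; "eef_pos": TCP position; "tool_rot": TCP orientation; "force": force on the tool from outside, world axes, zero at the start; "torque": the same for the moment, N m; "width": finger opening in mm; "gripper_force": force on a finger pad.
Only numpy, scipy, OpenCV 4.12 (cv2) and the standard library are available. Lean on these libraries where they do the work, as an engineer would, in place of code of your own. Each camera call takes 0.05 s, during which the arm holds its last target. There are 200 camera calls.

## Working session

There is one attempt and no reset: what is moved stays moved. The work goes in short steps, Python scripts to look and compute and a tool call to move; the robot and the scene stay as the last step left them, time stands still between calls to the robot, and variables do not carry over. Pictures are saved under pics/ and viewed, at most 10 in all, crops included, and the job is handed in when it is done.

Besides the shell and the picture viewer there is one more tool, called as name(argument=value, ...) on one line, values as JSON. play_rows: Moves the arm, as the interface text tells. Its arguments: {"type":"object","properties":{"deltas":{"type":"array"}},"required":["deltas"]}

```bash
ls; mkdir -p pics
python3 - <<'E'
from cell import *
import cv2,numpy as np
s=read_state();print(s)
for n in("scene","side","wrist"):
    i=camera_info(n);print(n,i["fx"],i["distortion"],np.round(i["T"],3).tolist())
    cv2.imwrite(f"pics/{n}0.png",get_image(n)[:,:,::-1])
E
```

```text
pics
{'clock': 0.0, 'qpos': array([-0.06579051,  0.629346  ,  0.03843295,  1.51839668, -0.02698951,
        0.99629773, -0.01995126]), 'qd': array([ 0.00051149,  0.00054377, -0.00184898,  0.00120597, -0.00266778,
        0.00081372,  0.00028896]), 'tau': array([-1.11932164e-03, -5.63405585e+01,  1.22606792e+00, -1.93450052e+01,
        1.09587883e-02,  1.05136272e-02, -8.84369996e-06]), 'eef_pos': array([6.49358799e+02, 2.41951757e-02, 2.30379844e+02]), 'tool_rot': array([-3.13966291e+00,  2.95405742e-05,  1.57084795e+00]), 'force': array([-0.46783292, -0.16745594, -0.8539002 ]), 'torque': array([-0.02464774, -0.02249323, -0.0031903 ]), 'gripper_force': 0.0, 'width': 85.41425800911172}
scene 518.8300904775716 [0.03735738 0.         0.         0.         0.        ] [[-0.441, -0.612, 0.657, -307.644], [-0.898, 0.299, -0.323, 502.831], [0.001, -0.732, -0.682, 1015.491], [0.0, 0.0, 0.0, 1.0]]
side 419.248658847161 [-0.11508521  0.          0.          0.          0.        ] [[-0.889, -0.163, 0.428, 146.629], [-0.457, 0.356, -0.815, 863.467], [-0.02, -0.92, -0.391, 456.775], [0.0, 0.0, 0.0, 1.0]]
wrist 308.4905548499871 [0.01729992 0.         0.         0.         0.        ] [[1.0, 0.0, -0.002, 649.075], [-0.0, -0.949, -0.316, 81.45], [-0.002, 0.316, -0.949, 373.667], [0.0, 0.0, 0.0, 1.0]]
```

View pics/scene0.png

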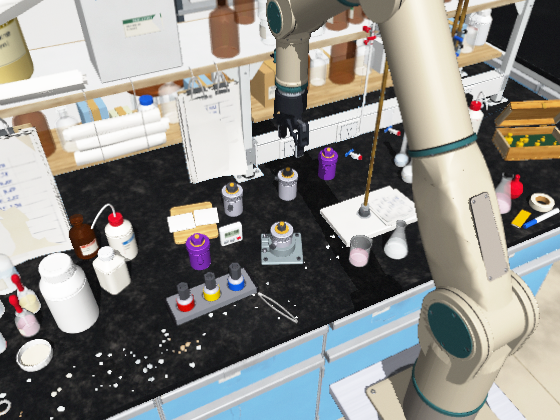

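View pics/wrist0.png

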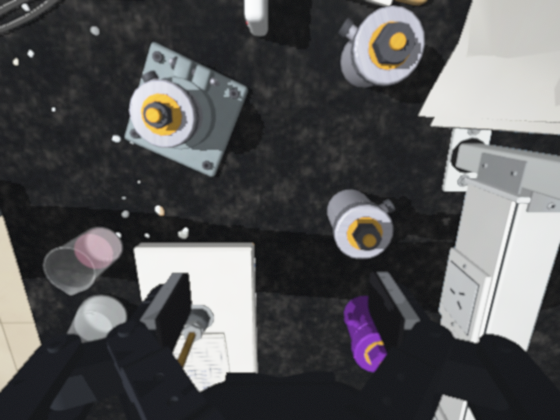

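View pics/side0.png

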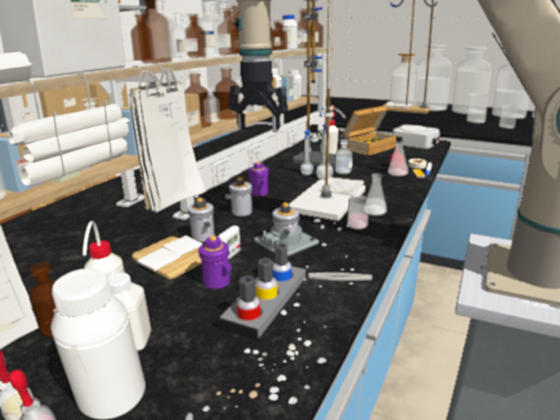

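The scene picture shows the tray with red (185,295), yellow (211,288) and blue (236,276), and the holder cell at (281,238). In the wrist picture the holder nut is at (157,114), with the spares at (365,237) and (393,43).

```bash
cat > h.py <<'E'
from cell import *
import cv2,numpy as np
def ray(ci,uv,z):
    K=np.array([[ci["fx"],0,ci["cx"]],[0,ci["fy"],ci["cy"]],[0,0,1]])
    p=cv2.undistortPoints(np.float64(uv).reshape(-1,1,2),K,np.float64(ci["distortion"]))[:,0]
    T=np.array(ci["T"]);d=np.c_[p,np.ones(len(p))]@T[:3,:3].T
    return T[:3,3]+d*((z-T[2,3])/d[:,2])[:,None]
E
python3 - <<'E'
from h import *
w=camera_info("wrist");s=camera_info("scene");d=camera_info("side")
print("nut w",ray(w,[[157,114]],94).round(1), "scene",ray(s,[[281,226]],97).round(1),"side",ray(d,[[285,209]],97).round(1))
# shank tops scene
print("scene r,y,b",ray(s,[[184,286],[210,279],[235,265]],83).round(1))
print("side r,y,b",ray(d,[[248,281],[265,263],[280,246]],83).round(1))
print("beaker,flask scene",ray(s,[[358,262],[395,255]],5).round(0), "timer",ray(s,[[231,243]],0).round(0),"purple",ray(s,[[200,265]],0).round(0))
E
```

```text
nut w [[543.3  77.7  94. ]] scene [[532.3  82.3  97. ]] side [[530.9  97.2  97. ]]
scene r,y,b [[466.8 362.3  83. ]
 [460.  301.7  83. ]
 [474.3 233.2  83. ]]
side r,y,b [[465.5 367.   83. ]
 [468.6 303.3  83. ]
 [473.7 234.6  83. ]]
beaker,flask scene [[ 409.  -80.    5.]
 [ 387. -181.    5.]] timer [[622. 189.   0.]] purple [[584. 291.   0.]]
```

play_rows(deltas=[30,-50,0,0,0,0,1,60,-100,0,0,0,0,1,70,-115,0,0,0,0,1,70,-115,0,0,0,0,1,70,-115,0,0,0,0,1])

```text
clock: 0.78
eef_pos: [536.7, 68.9, 231.5]
tool_rot: [3.14, 0.001, 1.569]
force: [-0.2, -0.0, 1.0]
width: 85.9
gripper_force: 0.0
```

Run:
```python
from h import *
import pickle
ci=camera_info("wrist");im=get_image("wrist");pickle.dump((ci,im,read_state()),open("n1.pkl","wb"))
cv2.imwrite("pics/n1.png",im[:,:,::-1]);print(read_state()["eef_pos"])
```

```text
[536.62901495  68.76694836 231.30947427]
```

play_rows(deltas=[60,-15,0,0,0,0,1,120,-35,0,0,0,0,1,180,-60,0,0,0,0,1,210,-65,0,0,0,0,1,210,-65,0,0,0,0,1,210,-65,0,0,0,0,1])

```text
clock: 1.58
eef_pos: [471.3, 278.6, 231.0]
tool_rot: [3.141, 0.001, 1.569]
force: [0.1, -0.2, -0.6]
width: 85.3
gripper_force: 0.0
```

Run:
```python
from h import *
import pickle
ci=camera_info("wrist");im=get_image("wrist");pickle.dump((ci,im,read_state()),open("t1.pkl","wb"))
cv2.imwrite("pics/t1.png",im[:,:,::-1]);print(read_state()["eef_pos"],read_state()["clock"])
a=pickle.load(open("n1.pkl","rb"))[1]
cv2.imwrite("pics/both.png",cv2.resize(np.hstack([a[60:360,130:430],im[60:360,130:430]])[:,:,::-1],(800,400)))
cv2.imwrite("pics/both.png",np.hstack([cv2.resize(a[100:350,150:410],(400,385),interpolation=2),cv2.resize(im[:,140:420],(257,385))])[:,:,::-1])
```

```text
[471.31981223 278.08534006 231.08205855] 1.625
```

View pics/both.png

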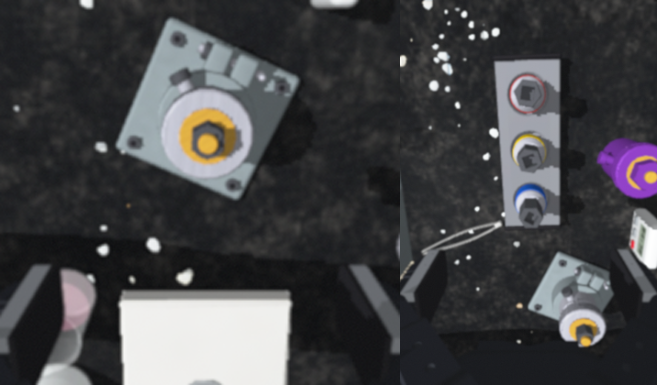

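The left part of this picture shows the holder nut near wrist pixel (285,190), a dark hex on the orange washer. On the right, the red, yellow and blue shanks stand in the tray at about (278,100), (281,173) and (281,229).

Run:
```python
from h import *
import pickle
ci,im,_=pickle.load(open("n1.pkl","rb"))
# rectify to plane: 0.25mm/px top-down views by warping to plane at height z
def top(ci,im,z,c,half=30,s=6):
    n=int(2*half*s);g=np.mgrid[0:n,0:n].astype(float)
    X=c[0]-half+g[1]/s;Y=c[1]+half-g[0]/s
    T=np.array(ci["T"]);P=np.c_[X.ravel(),Y.ravel(),np.full(n*n,z)]
    Ti=np.linalg.inv(T);K=np.array([[ci["fx"],0,ci["cx"]],[0,ci["fy"],ci["cy"]],[0,0,1]])
    uv=cv2.projectPoints(P,cv2.Rodrigues(Ti[:3,:3])[0],Ti[:3,3],K,np.float64(ci["distortion"]))[0].reshape(n,n,2).astype(np.float32)
    return cv2.remap(im,uv[...,0],uv[...,1],cv2.INTER_CUBIC)
c=ray(ci,[[285,189.6]],94)[0];print("nut",c)
hsv=cv2.cvtColor(im,cv2.COLOR_RGB2HSV);m=cv2.inRange(hsv,(8,120,120),(32,255,255));m[:,:230]=0;m[:,340:]=0;m[:140]=0;m[240:]=0
k=cv2.findNonZero(m)[:,0];h=cv2.convexHull(k);P=ray(ci,h.reshape(-1,2)+0.,80)[:,:2]
A=np.c_[2*P,np.ones(len(P))];q=np.linalg.lstsq(A,(P**2).sum(1),rcond=None)[0];print("washer",q[:2],np.sqrt(q[2]+q[0]**2+q[1]**2))
tiles=[top(ci,im,94.5,c[:2])]
ci,im,_=pickle.load(open("t1.pkl","rb"))
for n,uv in zip("byr",[(281,229),(281,172),(277,101)]):
    c=ray(ci,[uv],83)[0];print(n,c.round(1));tiles.append(top(ci,im,83,c[:2]))
cv2.imwrite("pics/tiles.png",cv2.resize(np.vstack([np.hstack(tiles[:2]),np.hstack(tiles[2:])])[:,:,::-1],(600,600)))
```

```text
nut [541.54177506  79.38953614  94.        ]
washer [541.42399407  77.10986057] 17.488013429513636
b [472.2 245.2  83. ]
y [472.2 303.5  83. ]
r [468.7 367.   83. ]
```

View pics/tiles.png

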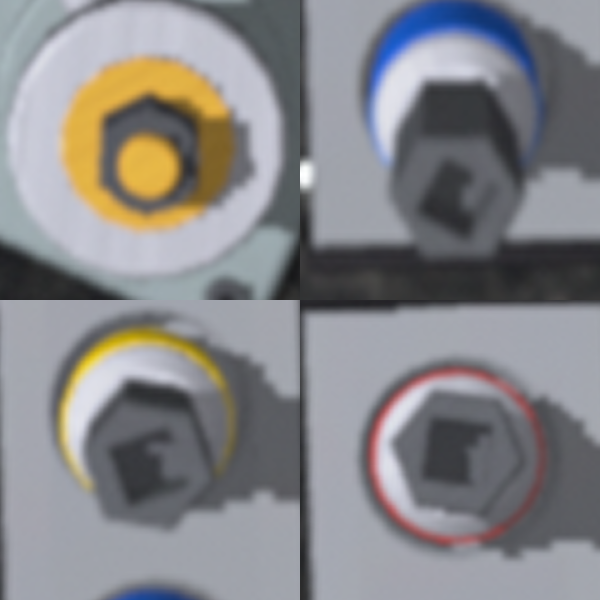

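The tiles (5 px/mm, x right, y up) show the nut with two vertical flats (x 102–196, about 20 mm across). The blue hex has its vertices left and right and is centred near (457,196). Yellow is centred near (148,455) and red near (457,455).

Run:
```python
from h import *
t=cv2.imread("pics/tiles.png");g=cv2.cvtColor(t,cv2.COLOR_BGR2GRAY);print("levels",g[220,410],g[120,450],g[200,560],g[125,150],g[190,110])
C={"nut":(541.54,79.39),"b":(472.2,245.2),"y":(472.2,303.5),"r":(468.7,367.)}
for n,(oy,ox),lo,hi in [("nut",(0,0),0,105),("b",(0,300),82,125),("y",(300,0),82,125),("r",(300,300),82,125)]:
    q=g[oy:oy+300,ox:ox+300];hs=cv2.cvtColor(t,cv2.COLOR_BGR2HSV)[oy:oy+300,ox:ox+300]
    m=cv2.inRange(q,lo,hi)
    if n=="nut": m[:,198:]=0;m&=cv2.inRange(hs,(0,0,0),(180,110,255))
    else: m=cv2.morphologyEx(m,cv2.MORPH_OPEN,np.ones((7,7)))
    num,lab,st,ce=cv2.connectedComponentsWithStats(m)
    d=[np.hypot(*(ce[i]-(150,165)))+(1e4 if st[i,4]<500 else 0) for i in range(num)];d[0]=1e9;i=int(np.argmin(d))
    c=max(cv2.findContours((lab==i).astype(np.uint8),0,1)[0],key=cv2.contourArea)
    p=cv2.approxPolyN(c,6,ensure_convex=True).reshape(-1,2).astype(float)
    W=np.c_[C[n][0]+(p[:,0]-150)/5,C[n][1]-(p[:,1]-150)/5]
    e=np.roll(W,-1,0)-W;L=np.hypot(*e.T);a=np.degrees(np.arctan2(e[:,1],e[:,0]))%60
    ed=np.degrees(np.angle(np.sum(L*np.exp(6j*np.radians(a))))/6)
    print(n,"centre",(((W[:3]+W[3:])/2).mean(0)).round(1),"edges",L.round(1),"ang",a.round(1),"mean",ed.round(1),"diag",np.hypot(*(W[:3]-W[3:]).T).round(1))
# scene cross-check of holder washer
s=camera_info("scene");im=get_image("scene");m=cv2.inRange(cv2.cvtColor(im,cv2.COLOR_RGB2HSV),(8,120,90),(32,255,255));m[:,:262]=0;m[:,300:]=0;m[:215]=0;m[245:]=0
k=cv2.findNonZero(m)[:,0];x,y,w,h=cv2.boundingRect(k);print(x,y,w,h,ray(s,[[x+w/2,y+h/2]],84).round(1), ray(s,cv2.convexHull(k).reshape(-1,2)+0.,80)[:,:2].round(0).tolist())
```

```text
levels 106 57 163 90 116
nut centre [541.   78.6] edges [16.2 12.6  8.8 13.2  9.7 10.9] ang [30.  13.8 16.8 30.  27.1 36.3] mean 26.7 diag [22.8 24.7 23.7]
b centre [473.  236.8] edges [13.1 13.8 17.4 17.4  9.9 14.4] ang [ 8.8  7.9  1.3 51.6 49.9 58.4] mean -0.2 diag [27.5 29.2 29.2]
y centre [480.1 303.8] edges [23.8 27.  13.2 17.6 30.3 23.6] ang [30.  12.4 49.5 45.1 41.8 35. ] mean -22.2 diag [47.9 46.1 39.9]
r centre [461.5 366.2] edges [39.4 10.5 13.6 13.  16.6 19.9] ang [13.5 45.7  9.1 25.6 56.3 53.7] mean 6.3 diag [38.8 31.7 37.4]
275 221 14 13 [[538.1  76.5  84. ]] [[530.0, 63.0], [525.0, 69.0], [523.0, 73.0], [522.0, 79.0], [527.0, 90.0], [533.0, 93.0], [541.0, 95.0], [551.0, 90.0], [557.0, 84.0], [565.0, 66.0], [563.0, 64.0], [537.0, 60.0]]
```

play_rows(deltas=[-20,2,20,0,0,-0.13,1,-42,3,40,0,0,-0.27,1,-43,3,71,0,0,-0.42,1,-43,3,71,0,0,-0.524,1,-43,3,71,0,0,-0.524,1,-43,3,71,0,0,-0.524,1])

```text
clock: 2.42
eef_pos: [473.7, 236.4, 160.7]
tool_rot: [3.141, 0.0, 2.092]
force: [0.4, -0.1, -0.1]
width: 85.4
gripper_force: 0.0
```

```bash
cat >> h.py <<'E'
def top(ci,im,z,c,half=30,s=5):
    n=int(2*half*s);g=np.mgrid[0:n,0:n].astype(float)
    X=c[0]-half+g[1]/s;Y=c[1]+half-g[0]/s
    Ti=np.linalg.inv(np.array(ci["T"]));K=np.array([[ci["fx"],0,ci["cx"]],[0,ci["fy"],ci["cy"]],[0,0,1]])
    uv=cv2.projectPoints(np.c_[X.ravel(),Y.ravel(),np.full(n*n,z)],cv2.Rodrigues(Ti[:3,:3])[0],Ti[:3,3],K,np.float64(ci["distortion"]))[0].reshape(n,n,2).astype(np.float32)
    return cv2.remap(im,uv[...,0],uv[...,1],cv2.INTER_CUBIC)
E
python3 - <<'E'
from h import *
for _ in range(4):
    s=read_state();print(s["eef_pos"].round(2),s["tool_rot"].round(4));ci=camera_info("wrist");im=get_image("wrist")
t=top(ci,im,83,(473.3,236.3))
cv2.imwrite("pics/b1.png",np.hstack([cv2.resize(t,(420,420)),im[:,100:480]])[:,:,::-1])
E
```

```text
[473.7  236.39 160.66] [3.1408e+00 3.0000e-04 2.0916e+00]
[473.63 236.64 160.77] [3.1406e+00 3.0000e-04 2.0924e+00]
[473.48 236.86 160.77] [3.1406e+00 3.0000e-04 2.0931e+00]
[473.33 237.02 160.72] [3.1407e+00 2.0000e-04 2.0938e+00]
```

View pics/b1.png

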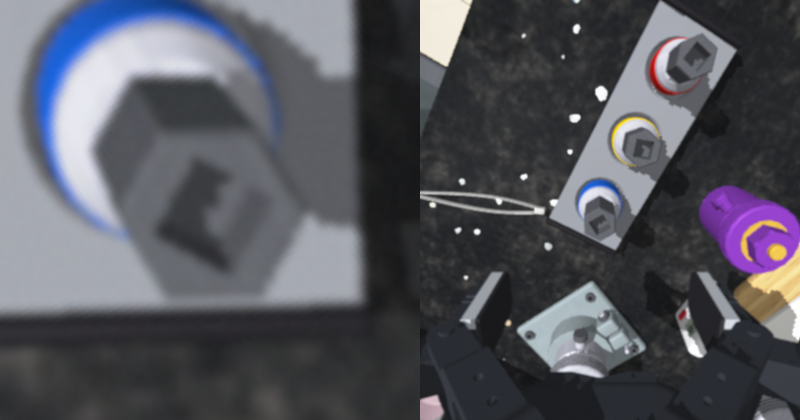

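The left part shows the blue hex centred at (214,216), with flats within about 2° of the assumed angle. That puts it at roughly (473.7,235.8). On the right, the blue shank sits between the fingers and the way down is clear.

play_rows(deltas=[-1,0,40,0,0,0,1,-1,0,80,0,0,0,1,-1,0,104,0,0,0,1,-1,0,110,0,0,0,1,-1,0,110,0,0,0,0.3,-1,0,110,0,0,0,0,-1,0,110,0,0,0,0,-1,0,110,0,0,0,0,-1,0,110,0,0,0,0])

```text
clock: 3.75
eef_pos: [474.0, 236.4, 51.3]
tool_rot: [3.14, 0.0, 2.095]
force: [-1.6, -0.6, 4.9]
width: 23.2
gripper_force: 59.1
```

play_rows(deltas=[0,0,-40,0,0,0,0,0,0,-85,0,0,0,0,-10,-1,-125,0,0,0.05,0,-45,-5,-140,0,0,0.15,0,-85,-10,-140,0,0,0.27,0,-125,-15,-140,0,0,0.4,0,-160,-20,-140,0,0,0.5,0,-171,-21,-140,0,0,0.524,0,-171,-21,-140,0,0,0.524,0,-171,-21,-140,0,0,0.524,0])

```text
clock: 5.0
eef_pos: [540.2, 79.6, 190.3]
tool_rot: [-3.141, -0.001, 1.574]
force: [0.6, 0.8, -2.0]
width: 22.8
gripper_force: 59.8
```

Run:
```python
from h import *
ci=camera_info("wrist");im=get_image("wrist");sc=get_image("scene");sd=get_image("side")
s=read_state();print(s["eef_pos"].round(2),s["tool_rot"].round(4),s["force"].round(1),s["torque"].round(2),s["width"])
z=lambda a:cv2.resize(a,(400,400),interpolation=cv2.INTER_CUBIC)
cv2.imwrite("pics/n2.png",np.hstack([z(sc[140:280,210:350]),z(sd[120:260,215:355])])[:,:,::-1])
cv2.imwrite("pics/n2w.png",im[:,:,::-1])
```

```text
[540.46  79.07 190.32] [-3.1413e+00 -7.0000e-04  1.5733e+00] [ 0.6  1.1 -1.6] [-0.04  0.01 -0.07] 23.195137605091467
```

View pics/n2.png

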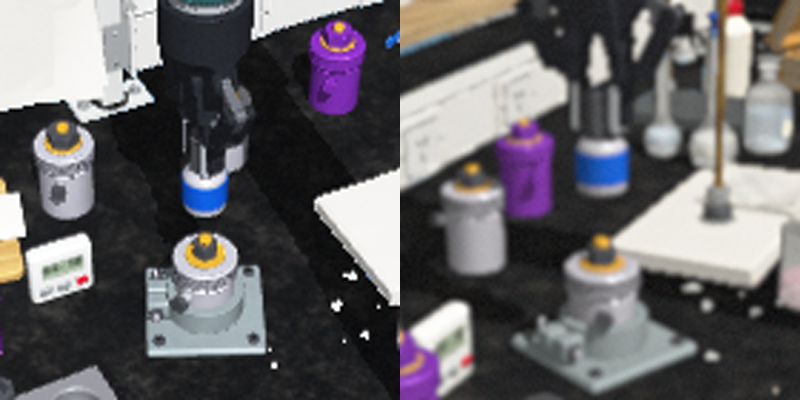

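Both views show the blue socket upright in the gripper, straight above the holder nut (scene nut at crop (205,247), side nut at (600,245)). The path down is clear.

play_rows(deltas=[0,0,20,0,0,0,0,0,0,36,0,0,0,0,0,0,38,0,0,0,0,0,0,38,0,0,0,0,0,0,38,0,0,0,0])

```text
clock: 5.78
eef_pos: [541.4, 77.7, 152.8]
tool_rot: [3.14, -0.0, 1.571]
force: [0.3, 0.4, -2.0]
width: 23.0
gripper_force: 59.7
```

Run:
```python
from h import *
for _ in range(5):
    s=read_state();print(s["eef_pos"].round(2),s["tool_rot"].round(4),s["force"].round(1))
    get_image("side")
```

```text
[541.38  77.69 152.85] [ 3.1405e+00 -2.0000e-04  1.5708e+00] [ 0.3  0.4 -2. ]
[541.34  77.67 152.89] [ 3.1404e+00 -3.0000e-04  1.5707e+00] [ 0.4 -0.8 -2.6]
[541.26  77.67 152.84] [ 3.1406e+00 -2.0000e-04  1.5708e+00] [ 0.   1.1 -2.3]
[541.2   77.66 152.78] [ 3.1407e+00 -2.0000e-04  1.5708e+00] [ 0.2 -0.  -2.2]
[541.12  77.61 152.7 ] [ 3.1409e+00 -2.0000e-04  1.5707e+00] [ 0.1 -0.  -1.6]
```

play_rows(deltas=[0,0,5,0,0,0,0,0,0,9,0,0,0,0,0,0,12,0,0,0,0,0,0,14,0,0,0,0,0,0,16,0,0,0,0,0,0,16,0,0,0,0])

```text
clock: 6.78
eef_pos: [541.5, 77.7, 136.3]
tool_rot: [3.14, -0.0, 1.571]
force: [0.5, -0.0, -3.3]
width: 23.2
gripper_force: 59.8
```

play_rows(deltas=[0,0,3,0,0,0,0,0,0,6,0,0,0,0,0,0,8,0,0,0,0,0,0,9,0,0,0,0,0,0,9,0,0,0,0])

```text
clock: 7.4
eef_pos: [541.4, 77.7, 127.4]
tool_rot: [3.14, -0.0, 1.571]
force: [3.0, 0.1, -2.7]
width: 23.0
gripper_force: 59.7
```

play_rows(deltas=[0,0,1,0,0,0,0,0,0,2,0,0,0,0,0,0,2.5,0,0,0,0,0,0,2.5,0,0,0,0])

```text
clock: 7.9
eef_pos: [541.5, 77.7, 126.3]
tool_rot: [3.14, -0.0, 1.571]
force: [1.2, 0.0, 10.5]
width: 23.1
gripper_force: 61.5
```

play_rows(deltas=[0,0,0,0,0,0.04,0,0,0,0,0,0,0.07,0,0,0,0,0,0,0.07,0])

```text
clock: 8.28
eef_pos: [541.5, 77.8, 126.3]
tool_rot: [3.14, -0.0, 1.501]
force: [0.6, -0.3, 11.3]
width: 23.1
gripper_force: 61.4
```

Run:
```python
from h import *
s=read_state();print(s["eef_pos"].round(2),s["tool_rot"].round(4),s["force"].round(1),s["torque"].round(3))
```

```text
[541.49  77.79 126.3 ] [ 3.1399e+00 -5.0000e-04  1.5008e+00] [ 0.6 -0.3 11.3] [-0.116 -0.15   0.057]
```

play_rows(deltas=[0,0,0,0,0,0.04,0,0,0,0,0,0,0.07,0,0,0,0,0,0,0.07,0])

```text
clock: 8.65
eef_pos: [541.8, 77.9, 126.3]
tool_rot: [3.139, -0.001, 1.431]
force: [2.1, 1.3, 9.5]
width: 23.3
gripper_force: 61.3
```

Run:
```python
from h import *
s=read_state();print(s["eef_pos"].round(2),s["tool_rot"].round(4),s["force"].round(1),s["torque"].round(3))
```

```text
[541.84  77.89 126.29] [ 3.1393e+00 -9.0000e-04  1.4307e+00] [2.1 1.3 9.5] [-0.022 -0.36  -0.001]
```

play_rows(deltas=[0,0,0,0,0,0.05,0,0,0,0,0,0,0.1,0,0,0,0,0,0,0.1,0])

```text
clock: 9.02
eef_pos: [542.1, 77.7, 126.3]
tool_rot: [3.139, -0.001, 1.331]
force: [1.9, -0.1, 8.9]
width: 23.1
gripper_force: 61.3
```

Run:
```python
from h import *
s=read_state();print(s["eef_pos"].round(2),s["tool_rot"].round(4),s["force"].round(1),s["torque"].round(3))
```

```text
[542.14  77.73 126.3 ] [ 3.1388e+00 -1.0000e-03  1.3311e+00] [ 1.9 -0.1  8.9] [-0.088 -0.464  0.109]
```

play_rows(deltas=[0,0,0,0,0,0.05,0,0,0,0,0,0,0.1,0,0,0,0,0,0,0.1,0])

```text
clock: 9.4
eef_pos: [542.2, 77.7, 126.3]
tool_rot: [3.139, -0.001, 1.231]
force: [1.9, -0.5, 9.1]
width: 23.1
gripper_force: 61.3
```

Run:
```python
from h import *
s=read_state();print(s["eef_pos"].round(2),s["tool_rot"].round(4),s["force"].round(1),s["torque"].round(3))
```

```text
[542.21  77.71 126.28] [ 3.1388e+00 -1.3000e-03  1.2310e+00] [ 1.9 -0.5  9.1] [-0.151 -0.435  0.078]
```

play_rows(deltas=[0,0,0,0,0,0.07,0,0,0,0,0,0,0.15,0,0,0,0,0,0,0.23,0,0,0,0,0,0,0.31,0,0,0,0,0,0,0.39,0,0,0,0,0,0,0.46,0,0,0,0,0,0,0.53,0,0,0,0,0,0,0.54,0,0,0,0,0,0,0.54,0])

```text
clock: 10.52
eef_pos: [542.6, 77.4, 126.3]
tool_rot: [3.139, -0.003, 0.691]
force: [2.6, -1.9, 8.4]
width: 23.3
gripper_force: 61.4
```

Run:
```python
from h import *
im=get_image("wrist");sc=get_image("scene");sd=get_image("side")
s=read_state();print(s["eef_pos"].round(2),s["tool_rot"].round(4),s["force"].round(1),s["torque"].round(3),s["width"],s["clock"])
z=lambda a:cv2.resize(a,(400,400),interpolation=cv2.INTER_CUBIC)
cv2.imwrite("pics/f.png",np.hstack([z(sc[200:270,246:316]),z(im[180:400,190:370])])[:,:,::-1])
```

```text
[542.55  77.4  126.32] [ 3.1394e+00 -3.0000e-03  6.9140e-01] [ 2.6 -1.5  8.4] [-0.292 -0.616  0.291] 22.873098891247533 10.675
```

View pics/f.png

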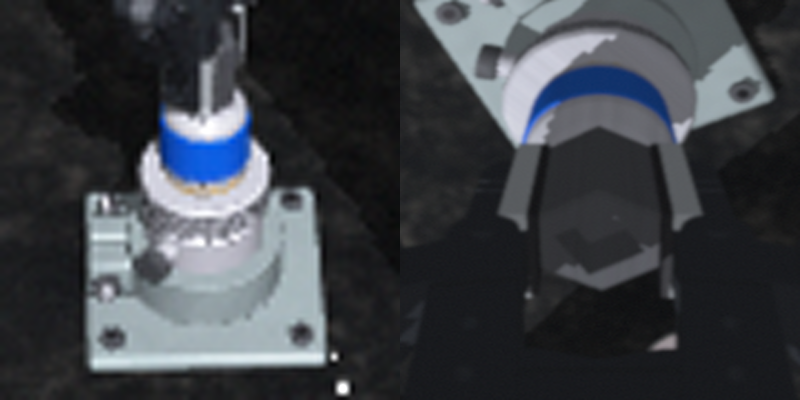

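The scene crop shows the blue socket fully down on the orange washer. The wrist crop shows the pads still flat on the shank, and the wrist torque confirms the nut turned with the socket.

```bash
python3 -c "
from cell import *
print(finish_job())"
```

```text
the job is handed in; nothing more can be done
None
```

The blue socket (smallest, tried first) dropped right down over the nut onto the washer, so the nut is the 20 mm one; I turned it clockwise by an estimated eighth of a turn (50° at the gripper less about 5° of play, nut itself hidden under the socket) and handed the job in at 10.7 s, still gripping the socket, with yellow and red left untouched in the tray.

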